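# Assemble the vacuum filter on the side-arm flask

### The job

Set up the vacuum filter on the side-arm flask, building it up from the bottom: first the filter base with its rubber stopper down in the flask's mouth, then the sintered plate into the recess of the base, then the taller of the two steel funnels over the plate, and last the cover on that funnel. Set each part down without dropping it, level and fully home; leave the short funnel and the other glassware standing where they are.

Things in the scene. Friction and masses are not known exactly. Their poses are not given: they have to be found in the camera images.
- flask: Side-arm filtering flask: clear glass cone, 85 mm wide, hose barb at +x (to 69 mm from the axis, 122 mm up), clipped to a square steel plate (116 x 116 x 8 mm) screwed to the bench: it cannot move. Origin: centre of the plate's underside; z up the flask's axis. Mouth 150 mm above the origin: rim 53 mm across, bore 38 mm.
- filter_base: Steel disc 64 mm across, knurled edge, on a black rubber stopper (24 mm long, tapering from 33 to 26 mm) on which it stands; 170 g. Origin: centre of the stopper's foot, z up. Disc z = 24 to 38 mm; in its top a round recess 51 mm across, floor at z = 35 mm. Seated, the disc lies on the flask's rim (origin 126 mm above the flask's), with 2.5 mm side play.
- filter_plate: Sintered plate, lying flat: white porous disc in a steel ring, 48 mm across, 12 mm thick, bevelled (43 mm at the underside, full width z = 2.5 to 10.5 mm, 45 mm at the top); 50 g. Origin: centre of the underside, z up. In the recess (origin 35 mm above the base's) it stands 9 mm proud of the rim: hold it above z = 4 mm so that the fingertips clear the rim.
- funnel_tall: The taller of two steel funnels, upright: open tube 92 mm high, 56 mm across outside, 51 inside, with a foot flange 66 mm across, 13 mm high; 150 g. Origin: centre of the underside, z up. A socket in the underside, 55 mm across and 10 mm deep, goes over the plate until the flange rests on the base's rim (origin 38 mm above the base's).
- funnel_short: The shorter steel funnel, 52 mm high, otherwise like the tall one. Not used: leave it standing. Origin: centre of the underside.
- cover: Steel cover, standing on its spigot, black knob up; 70 g. Origin: centre of the spigot's underside, z up. Spigot z = 0 to 6 mm, 44 mm across (39 mm at its foot); disc 60 mm across, z = 6 to 11 mm; knob 20 mm across, z = 11 to 29 mm. On the funnel the disc lies on the rim, the spigot inside (origin 86 mm above the tall funnel's).
- erlenmeyer: Plain conical flask, no side arm, no clip: 138 mm high, 82 mm across below, yellow sample inside, loose. Leave it alone. Origin: centre of the underside.
- beaker: Glass beaker half full of brown sample, 94 mm high, 76 mm across its lip, loose. Leave it alone. Origin: centre of the underside.
- petri_dishes: Two closed petri dishes in a pile, 60 mm across, 31 mm high together, loose. Leave them alone. Origin: centre of the underside.

How it is judged:
On the way, in this order (a step that is already met when the one before it is completed fails the run):
1. the filter base sits in the mouth of the side-arm flask (horizontal distance between filter_base and flask below 0.008 m and z of filter_base in the frame of flask between 0.122 and 0.13 m and angle between filter_base's own z axis and vertical below 0.06 rad), for 0.2 s.
2. the sintered plate lies in the recess of the base (horizontal distance between filter_plate and filter_base below 0.005 m and z of filter_plate in the frame of filter_base between 0.033 and 0.037 m and angle between filter_plate's own z axis and vertical below 0.06 rad), for 0.2 s.
3. the tall funnel stands on the base, over the plate (horizontal distance between funnel_tall and filter_base below 0.01 m and z of funnel_tall in the frame of filter_base between 0.034 and 0.042 m and angle between funnel_tall's own z axis and vertical below 0.06 rad), for 0.2 s.
4. the cover is on the tall funnel (horizontal distance between cover and funnel_tall below 0.008 m and z of cover in the frame of funnel_tall between 0.082 and 0.09 m and angle between cover's own z axis and vertical below 0.06 rad), for 0.2 s.
At the end, for the whole second after the job is handed in: All four parts released, at rest and level (0.06 rad): base in the flask's mouth (axes within 8 mm, height within 4), plate in the base's recess (5 mm, height 2), tall funnel on the base over the plate (10 mm, height 4), cover on the tall funnel (8 mm, height 4) (all of step 1 and all of step 2 and all of step 3 and all of step 4 and linear speed of each of filter_base, filter_plate, funnel_tall, cover below 0.02 m/s); the robot touches nothing.
It fails at once if the short funnel is shoved more than 30 mm or tipped (distance of funnel_short from where it was at the start of the episode above 0.03 m or angle between funnel_short's own z axis and vertical above 0.35 rad).
It fails at once if the conical flask without side arm is shoved more than 30 mm or tipped (distance of erlenmeyer from where it was at the start of the episode above 0.03 m or angle between erlenmeyer's own z axis and vertical above 0.35 rad).
It fails at once if the beaker is shoved more than 30 mm or tipped (distance of beaker from where it was at the start of the episode above 0.03 m or angle between beaker's own z axis and vertical above 0.35 rad).
It fails at once if the pair of petri dishes is shoved more than 30 mm or tipped (distance of petri_dishes from where it was at the start of the episode above 0.03 m or angle between petri_dishes's own z axis and vertical above 0.35 rad).
It fails at once if a part of the filter is dropped or flung (over 0.7 m/s while the fingers do not touch it) ((linear speed of filter_base above 0.7 m/s and contact force between the fingers and filter_base below 0.05 N) or (linear speed of filter_plate above 0.7 m/s and contact force between the fingers and filter_plate below 0.05 N) or (linear speed of funnel_tall above 0.7 m/s and contact force between the fingers and funnel_tall below 0.05 N) or (linear speed of cover above 0.7 m/s and contact force between the fingers and cover below 0.05 N)).
It also fails if it takes over 128 s, if anything falls off the work surface, if the arm or the gripper's body presses on something with over 40 N, if the wrist force passes 120 N, or if a joint passes its speed limit or range.

### The arm

A 6-joint arm with a two-finger parallel gripper is mounted at the origin on the work surface. World frame = base frame: x ahead of the robot, y to its left, z up, the work surface at z = 0. Lengths are in m, angles in rad, forces in N, time in s.
With the tool pointing down it reaches from about 0.225 to 0.875 m from the base axis. Payload 3.4 kg.
Tool frame: the origin (TCP) lies midway between the tips of the shut fingers; the grasp point (between the pads) lies manip.grasp_offset behind it (manip.grasp_offset is the distance from the TCP to the grasp point, in m); z points along the fingers, y is the line along which they close (so a half turn about z gives the same grasp; the last joint's range is limited). The gripper opens to 85 mm and grips with 20 to 120 N. Pads are 22 mm wide; open, the fingers measure 114 mm over their backs; the gripper's body (76 mm by 85 mm) begins 54 mm behind the grasp point. The pads swing forward as they close: fully open they stand 13 mm farther back than shut.
Start: joints at [1.071, 0.276, 1.505, -0, 1.361, -0.121], TCP at [0.213, 0.534, 0.231] pointing down, gripper open.
Joint ranges: [-2.89, 2.89], [-0.75, 2.08], [0.22, 2.7], [-1.18, 4.32], [0.11, 2.71], [-2.7, 2.7]. Speed limits (rad/s): [2.57, 2.57, 3.14, 3.14, 3.14, 3.14].

### API

Orientations are given as a rotation vector (axis times angle).
In Python, from station import manip gives the robot as it stands.
- The arm moves only by the tool servo_tool, never from a script. Its argument "rows" is one flat list of numbers, 6 for each row, row after row: the shift along the tool's x, y, z in mm, then the turn, a rotation vector about the tool's x, y, z in units of 6 degrees (1.0 is 6 degrees). In form: [x, y, z, wx, wy, wz, x, y, z, wx, wy, wz, ...]. A call has 1 to 12 rows; each row is the pose to reach, as a shift and turn from the pose commanded when the call began, along the tool's axes at that moment; what a row does not reach only later rows make up. A row lasts 1/10 s, in which the tool goes at most 50 mm and 8.59 degrees, less where a joint would pass 70% of its speed; a pose out of reach is approached as far as the arm can. A call with a gripper value outside its range is refused whole. "claw" is the closure, from -1 (fully open) to 1 (shut), set as the call begins (left out, the last holds). The fingers move at their own pace and stop on an object; "force" is the grip in N (left out, the last holds). Time passes only in rows, so rows that repeat a pose let the fingers close. It gives the time, the measured TCP pose, the force, the opening and the grip force at its end, in the units of the state.
- manip.sense(): the state, without advancing time (a new reading comes with each control period).
- manip.grab_frame(name): name is "scene" or "top"; returns a dict with "image" (420x560x3 uint8, red, green, blue), "fov_y" (degrees; the focal length in pixels is half the picture's height over the tangent of half this angle, whatever the lens; pixels are square), "cx", "cy" (the principal point, pixels), "cam_to_world" (4x4, takes a point from camera to world coordinates). Camera axes: x right, y up, looking along -z (the intrinsics and any distortion apply to the point x, -y, -z); pixel columns grow to the right and rows downward; lengths in m; the calibration is good to about 2 mm. A picture is of the moment at which its call begins. There is no depth.
- manip.close_job(): hands the job in; it is judged then, once.
Trained networks look in a picture, given as the dict that the camera call returned (one of the last four; its "shot" number tells which), for a name from the list of things; names that differ only in an ending like _2 or _b are one class to them, and where a whole thing is asked for, a point or a joint stands for the part that bears it (a point fixed in the world has none). Each returns a list of dicts, best first, with "conf" (0 to 1); they miss things now and then, are a little off and sometimes report something else, mostly with a low value. They report only what shows in the picture. A call takes as long as a camera call.
- manip.spot_in(label, picture): "uv" ([column, row] in pixels, amid what is visible of it).
- manip.silhouettes(label, picture): "mask" (420x560 bool, what is visible of it) and "uv" ([column, row] in pixels, amid what is visible of it).
- manip.pinpoint(label, picture): "uv" ([column, row] in pixels: a listed point, or the origin of a listed thing).
The state is a dict: "time": time; "joint_pos": joint angles; "qvel": joint speeds; "effort": joint torques, N m; "ee_pos": TCP position; "tool_rot": TCP orientation; "force": force on the tool from outside, world axes, zero at the start; "ft_torque": the same for the moment, N m; "gripper_width": opening from 0.0 (shut) to 1.0 (fully open); "finger_force": force on a finger pad.
Only numpy, scipy, OpenCV 4.12 (cv2) and the standard library are available. Lean on these libraries where they do the work, as an engineer would, in place of code of your own. Each camera call takes 0.05 s, during which the arm holds its last target. There are 200 camera calls.

## Working session

There is one attempt and no reset: what is moved stays moved. The work goes in short steps, Python scripts to look and compute and a tool call to move; the robot and the scene stay as the last step left them, time stands still between calls to the robot, and variables do not carry over. Pictures are saved under pics/ and viewed, at most 14 in all, crops included, and the job is handed in when it is done.

Besides the shell and the picture viewer there is one more tool, called after "Call:" in YAML: its name, and indented under it one key for each argument. servo_tool: Moves the arm, as the interface text tells. Its arguments: {"type":"object","properties":{"rows":{"type":"array","items":{"type":"number"}},"claw":{"type":"number"},"force":{"type":"number"}},"required":["rows"]}

```bash
mkdir -p pics; ls; cat > h.py <<'E'
import numpy as np, cv2
from station import manip
from scipy.spatial.transform import Rotation as R
def ray(p,uv):
    f=210/np.tan(np.radians(p["fov_y"])/2); T=np.array(p["cam_to_world"])
    d=T[:3,:3]@np.array([(uv[0]-p["cx"])/f,-(uv[1]-p["cy"])/f,-1]); return T[:3,3],d/np.linalg.norm(d)
def atz(p,uv,z):
    o,d=ray(p,uv); return o+d*(z-o[2])/d[2]
def proj(p,X):
    f=210/np.tan(np.radians(p["fov_y"])/2); T=np.array(p["cam_to_world"])
    c=T[:3,:3].T@(np.array(X)-T[:3,3]); return np.array([p["cx"]+f*c[0]/-c[2],p["cy"]-f*c[1]/-c[2]])
def tri(a,b):
    A=[];y=[]
    for o,d in (a,b):
        P=np.eye(3)-np.outer(d,d);A.append(P);y.append(P@o)
    A=np.vstack(A);y=np.hstack(y);X=np.linalg.lstsq(A,y,rcond=None)[0];return X,np.linalg.norm(A@X-y)
def save(p,n): cv2.imwrite("pics/"+n,cv2.cvtColor(p["image"],cv2.COLOR_RGB2BGR))
E
python3 - <<'E'
from h import *
s=manip.sense();print({k:np.round(v,3).tolist() for k,v in s.items()},manip.grasp_offset)
P={n:manip.grab_frame(n) for n in("scene","top")}
save(P["scene"],"s0.png");save(P["top"],"t0.png")
for n,p in P.items(): print(n,[k for k in p if k!="image"],p["fov_y"],p["cx"],p["cy"],np.round(p["cam_to_world"],3).tolist(),{k:p[k] for k in p if k not in("image","fov_y","cx","cy","cam_to_world")})
for l in "flask filter_base filter_plate funnel_tall funnel_short cover erlenmeyer beaker petri_dishes".split():
    r={}
    for n,p in P.items():
        r[n]=manip.pinpoint(l,p)
        print(l,n,[(np.round(q["uv"],1).tolist(),round(q["conf"],2),np.round(atz(p,q["uv"],0),3)[:2].tolist()) for q in r[n]][:3])
    if all(r.values()):
        X,e=tri(*[ray(P[n],r[n][0]["uv"]) for n in P]);print("   tri",np.round(X,4),round(e,4))
E
```

```text
pics
{'time': 0.0, 'joint_pos': [1.071, 0.277, 1.506, -0.0, 1.361, -0.121], 'qvel': [0.0, 0.001, -0.0, 0.0, -0.001, 0.001], 'effort': [0.001, -41.676, -24.581, 0.0, 0.011, 0.0], 'ee_pos': [0.212, 0.534, 0.23], 'tool_rot': [-0.591, -3.085, 0.003], 'force': [-1.216, 0.379, 0.936], 'ft_torque': [-0.02, -0.012, -0.016], 'finger_force': 0.0, 'gripper_width': 0.999} 0.0187
scene ['fov_y', 'cx', 'cy', 'cam_to_world', 'shot'] 45.292428310059115 280.5626694610819 203.02815801311303 [[0.688, -0.534, 0.491, 0.98], [0.725, 0.494, -0.479, -0.469], [0.013, 0.686, 0.728, 0.739], [0.0, 0.0, 0.0, 1.0]] {'shot': 1}
top ['fov_y', 'cx', 'cy', 'cam_to_world', 'shot'] 49.792228559538955 283.3743489408454 206.4166549799755 [[0.018, 0.997, -0.077, 0.444], [-1.0, 0.019, 0.012, 0.004], [0.013, 0.077, 0.997, 0.9], [0.0, 0.0, 0.0, 1.0]] {'shot': 2}
flask scene [([408.4, 164.5], 0.84, [0.587, 0.302])]
flask top [([128.2, 167.7], 0.62, [0.586, 0.305])]
   tri [ 0.5859  0.3052 -0.0022] 0.0008
filter_base scene [([320.2, 154.1], 0.95, [0.432, 0.185]), ([331.3, 124.1], 0.36, [0.376, 0.283])]
filter_base top [([185.1
[... 535 characters left out ...]
 0.0005
cover scene [([292.3, 186.7], 0.9, [0.464, 0.068])]
cover top [([245.1, 230.8], 0.7, [0.464, 0.068])]
   tri [ 4.639e-01  6.810e-02 -1.000e-04] 0.0006
erlenmeyer scene [([188.7, 328.0], 0.89, [0.582, -0.285]), ([318.5, 155.5], 0.22, [0.433, 0.179])]
erlenmeyer top [([426.4, 175.5], 0.6, [0.582, -0.294])]
   tri [ 0.5831 -0.2889  0.0059] 0.0049
beaker scene [([340.5, 264.2], 0.71, [0.665, -0.007]), ([317.9, 154.1], 0.33, [0.429, 0.182])]
beaker top [([286.8, 136.1], 0.62, [0.657, -0.011])]
   tri [ 0.6608 -0.0081 -0.0045] 0.0061
petri_dishes scene [([183.5, 242.2], 0.93, [0.431, -0.185])]
petri_dishes top [([375.0, 251.3], 0.68, [0.428, -0.19])]
   tri [ 0.4299 -0.1877  0.0017] 0.0038
```

View pics/s0.png

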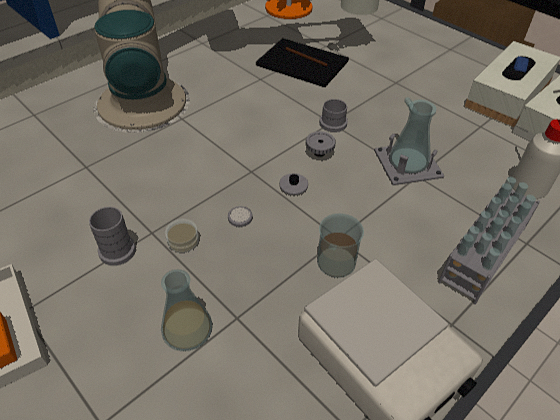

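View pics/t0.png

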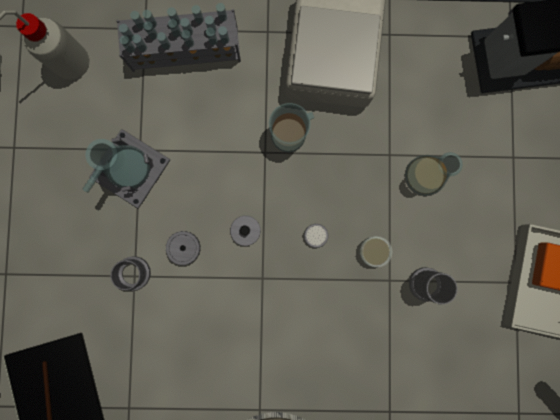

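The scene picture shows the side-arm flask at (408,160), base (320,146), cover (293,184), plate (240,216), tall funnel (112,235), petri dishes (182,237), short funnel (334,115), erlenmeyer (187,310) and beaker (340,245). The top picture agrees with this. All triangulated origins come out at z≈0. Next I go above the base, with the tool's y along world x.

```bash
cat >> h.py <<'E'
def to(x,y,z):  # row to world x,y,z, tool y=world x, tool z down
    s=manip.sense(); r=R.from_rotvec(s["tool_rot"]); G=R.from_matrix(np.array([[0,1,0],[1,0,0],[0,0,-1.]]))
    print("row",np.round(r.inv().apply((np.array([x,y,z])-s["ee_pos"])*1000),1).tolist(),np.round(np.degrees((r.inv()*G).as_rotvec())/6,2).tolist(),"t",round(s["time"],2),"w",round(s["gripper_width"],3))
E
python3 -c "
from h import *
to(.431,.1865,.14)"
```

```text
row [-331.4, -242.4, 91.3] [0.0, -0.0, 11.38] t 1.0 w 1.001
```

Call:
servo_tool:
  rows: [-331, -242, 91, 0, 0, 11.4, -331, -242, 91, 0, 0, 11.4, -331, -242, 91, 0, 0, 11.4, -331, -242, 91, 0, 0, 11.4, -331, -242, 91, 0, 0, 11.4, -331, -242, 91, 0, 0, 11.4, -331, -242, 91, 0, 0, 11.4, -331, -242, 91, 0, 0, 11.4, -331, -242, 91, 0, 0, 11.4, -331, -242, 91, 0, 0, 11.4, -331, -242, 91, 0, 0, 11.4, -331, -242, 91, 0, 0, 11.4]
  claw: -1
  force: 50

```text
time: 2.2
ee_pos: [0.4302, 0.188, 0.1406]
tool_rot: [-2.222, -2.22, -0.001]
force: [-0.0, 0.0, -0.1]
gripper_width: 1.0
finger_force: 0.0
```

```bash
python3 - <<'E'
from h import *
p=manip.grab_frame("scene");save(p,"s1.png")
for l in ("filter_base",):
    for q in manip.pinpoint(l,p)[:2]: print(l,q["uv"],q["conf"],atz(p,q["uv"],0))
print(proj(p,[.431,.1865,.038]),proj(p,manip.sense()["ee_pos"]))
to(.431,.1865,.02)
i=p["image"][40:240,200:460];cv2.imwrite("pics/c1.png",cv2.cvtColor(cv2.resize(i,None,fx=3,fy=3),cv2.COLOR_RGB2BGR))
E
```

```text
filter_base [321.1, 157.3] 0.74 [0.44111264 0.17899329 0.        ]
[321.33883419 140.305351  ] [325.25170209 100.40954487]
row [-1.7, 0.8, 120.7] [0.0, -0.01, 0.0] t 2.3 w 1.0
```

View pics/c1.png

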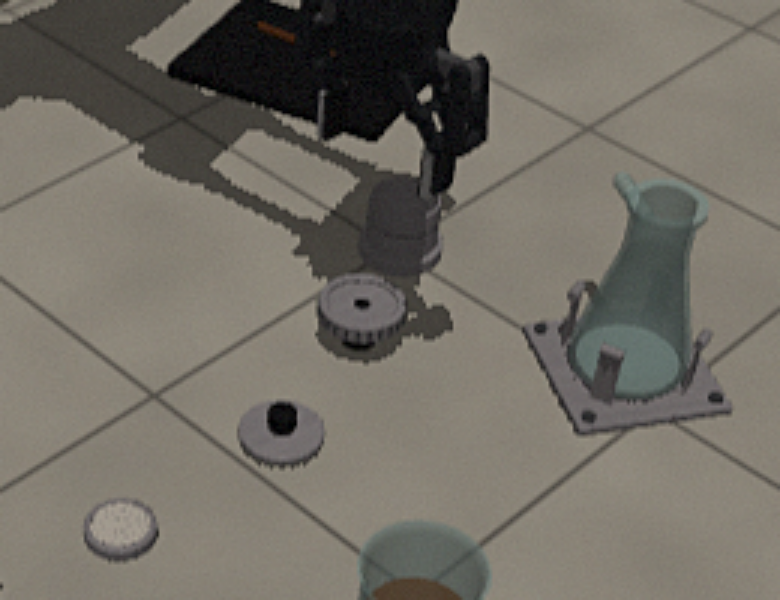

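The disc's top shows at about (320.7,141) and my prediction was (321.3,140.3), so they agree. I descend and grip.

Call:
servo_tool:
  rows: [-2, 1, 40, 0, 0, 0, -2, 1, 80, 0, 0, 0, -2, 1, 105, 0, 0, 0, -2, 1, 122, 0, 0, 0, -2, 1, 122, 0, 0, 0, -2, 1, 122, 0, 0, 0]

```text
time: 2.9
ee_pos: [0.4317, 0.1858, 0.0187]
tool_rot: [2.222, 2.221, 0.001]
force: [-0.2, -0.3, 0.3]
gripper_width: 1.002
finger_force: 0.0
```

Call:
servo_tool:
  rows: [0, 0, 0, 0, 0, 0, 0, 0, 0, 0, 0, 0, 0, 0, 0, 0, 0, 0, 0, 0, 0, 0, 0, 0, 0, 0, 0, 0, 0, 0, 0, 0, 0, 0, 0, 0, 0, 0, 0, 0, 0, 0, 0, 0, 0, 0, 0, 0]
  claw: 1
  force: 50

```text
time: 3.7
ee_pos: [0.4321, 0.1855, 0.02]
tool_rot: [2.223, 2.219, 0.003]
force: [-2.2, 0.9, 7.4]
gripper_width: 0.724
finger_force: 52.8
```

Call:
servo_tool:
  rows: [0, 0, -10, 0, 0, 0, 0, 0, -30, 0, 0, 0, 0, 0, -70, 0, 0, 0, 0, 0, -110, 0, 0, 0, 0, 0, -150, 0, 0, 0, 0, 0, -190, 0, 0, 0, 0, 0, -200, 0, 0, 0, 0, 0, -200, 0, 0, 0]

```text
time: 4.5
ee_pos: [0.4327, 0.1852, 0.2206]
tool_rot: [2.222, 2.218, 0.007]
force: [0.2, 0.1, -2.6]
gripper_width: 0.723
finger_force: 55.6
```

```bash
python3 - <<'E'
from h import *
P={n:manip.grab_frame(n) for n in("scene","top")}
save(P["top"],"t2.png")
p=P["scene"];print("mouth scene",atz(p,(424,106.7),.15),atz(P["top"],(101,153),.15))
for n in P:
  for l in ("flask","filter_base"):
    for q in manip.pinpoint(l,P[n])[:2]: print(n,l,np.round(q["uv"],1),round(q["conf"],2),atz(P[n],q["uv"],0 if l=="flask" else manip.sense()["ee_pos"][2]-.019))
    if l=="flask":
      for q in manip.silhouettes(l,P[n])[:1]:
        m=q["mask"];v,u=np.where(m);print("mask",u.min(),u.max(),v.min(),v.max())
s=manip.sense();print(s["ee_pos"],s["gripper_width"],s["finger_force"])
a=P["scene"]["image"][20:220,200:467];b=P["top"]["image"][70:270,40:307]
cv2.imwrite("pics/c2.png",cv2.cvtColor(cv2.resize(np.hstack([a[:,:200],b[:,:200]]),None,fx=2,fy=2),cv2.COLOR_RGB2BGR))
to(.586,.3055,.22)
E
```

```text
mouth scene [0.58502079 0.30658955 0.15      ] [0.58622624 0.30098314 0.15      ]
scene flask [409.6 165.6] 0.76 [0.5907623  0.30133855 0.        ]
scene flask [240.5 220.5] 0.72 [ 4.61890345e-01 -7.19160933e-02 -1.11022302e-16]
mask 374 442 97 185
scene filter_base [326.8  76.1] 0.78 [0.42932876 0.18702517 0.19738228]
top flask [129.9 170. ] 0.91 [0.58139591 0.30129191 0.        ]
mask 86 168 130 198
top filter_base [160.9 247.2] 0.9 [0.43228012 0.18308101 0.19809594]
[0.43114585 0.18486041 0.21709594] 0.7250745403284691 55.645596594549716
row [120.9, 154.6, -3.4] [-0.02, 0.01, -0.02] t 4.9 w 0.725
```

View pics/c2.png

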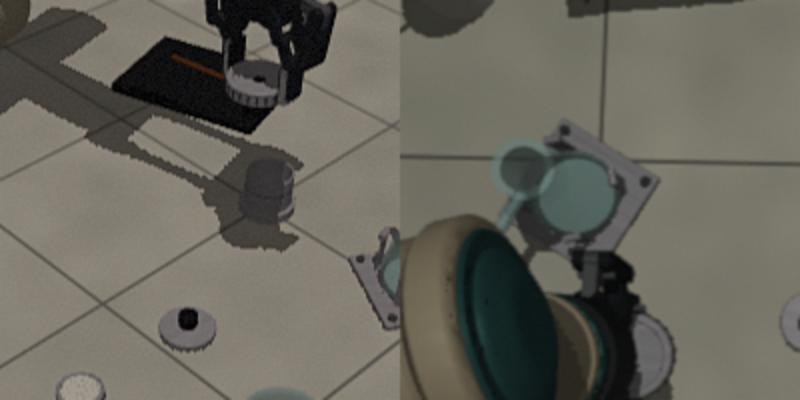

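Call:
servo_tool:
  rows: [20, 25, -3, 0, 0, 0, 44, 56, -3, 0, 0, 0, 68, 87, -3, 0, 0, 0, 92, 118, -3, 0, 0, 0, 110, 141, -3, 0, 0, 0, 117, 154, -3, 0, 0, 0, 117, 154, -3, 0, 0, 0, 117, 154, -3, 0, 0, 0, 117, 154, -3, 0, 0, 0]

```text
time: 5.8
ee_pos: [0.5848, 0.301, 0.221]
tool_rot: [-2.223, -2.219, 0.002]
force: [0.4, -0.3, -1.8]
gripper_width: 0.72
finger_force: 55.5
```

```bash
python3 - <<'E'
from h import *
P={n:manip.grab_frame(n) for n in("scene","top")}
for n in P:
  for l in ("filter_base","flask"):
    for q in manip.pinpoint(l,P[n])[:2]: print(n,l,np.round(q["uv"],1),round(q["conf"],2),atz(P[n],q["uv"],0 if l=="flask" else manip.sense()["ee_pos"][2]-.019))
s=manip.sense();print(s["ee_pos"],s["gripper_width"],s["finger_force"])
p=P["scene"]
print(proj(p,[.585,.303,.15]))
i=p["image"][20:220,300:560];cv2.imwrite("pics/c3.png",cv2.cvtColor(cv2.resize(i,None,fx=3,fy=3,interpolation=cv2.INTER_CUBIC),cv2.COLOR_RGB2BGR))
E
```

```text
scene filter_base [428.2  87. ] 0.82 [0.58890345 0.29481244 0.20276635]
scene flask [409.4 165.7] 0.71 [0.59066041 0.30075286 0.        ]
top filter_base [ 86.9 148.6] 0.61 [0.58269657 0.30214581 0.20284655]
[0.58558128 0.30150055 0.22177942] 0.7241436334056913 55.471109678037465
[422.91833516 107.42888951]
```

View pics/c3.png

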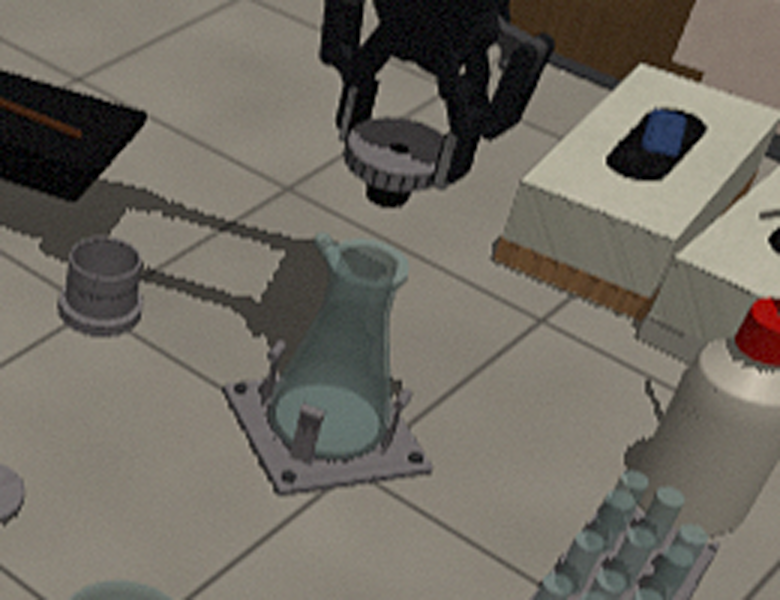

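The mouth centre shows at (423.7,108) and was predicted at (422.9,107.4), so they agree. The held base is level above it. I lower it with 1 mm corrections.

Call:
servo_tool:
  rows: [1, 1, 15, 0, 0, 0, 1, 1, 35, 0, 0, 0, 1, 1, 48, 0, 0, 0, 1, 1, 52, 0, 0, 0, 1, 1, 56, 0, 0, 0, 1, 1, 60, 0, 0, 0, 1, 1, 64, 0, 0, 0, 1, 1, 67, 0, 0, 0, 1, 1, 70, 0, 0, 0, 1, 1, 70, 0, 0, 0]

```text
time: 7.1
ee_pos: [0.5867, 0.3027, 0.1509]
tool_rot: [-2.223, -2.219, 0.001]
force: [-0.3, 0.3, -2.3]
gripper_width: 0.718
finger_force: 55.5
```

Call:
servo_tool:
  rows: [0, 0, 1, 0, 0, 0, 0, 0, 2, 0, 0, 0, 0, 0, 3, 0, 0, 0, 0, 0, 4, 0, 0, 0, 0, 0, 5, 0, 0, 0, 0, 0, 5, 0, 0, 0]

```text
time: 7.7
ee_pos: [0.5865, 0.3027, 0.1462]
tool_rot: [-2.223, -2.219, 0.001]
force: [-1.5, -0.1, -0.8]
gripper_width: 0.725
finger_force: 55.7
```

Call:
servo_tool:
  rows: [0, 0, 0.5, 0, 0, 0, 0, 0, 1, 0, 0, 0, 0, 0, 1.5, 0, 0, 0, 0, 0, 1.5, 0, 0, 0]

```text
time: 8.1
ee_pos: [0.5866, 0.3027, 0.1461]
tool_rot: [-2.223, -2.219, -0.0]
force: [-5.0, -1.7, 5.3]
gripper_width: 0.724
finger_force: 56.4
```

Contact: the height has stopped at the expected 0.146. I open the fingers and rise.

Call:
servo_tool:
  rows: [0, 0, 0, 0, 0, 0, 0, 0, 0, 0, 0, 0, 0, 0, 0, 0, 0, 0, 0, 0, 0, 0, 0, 0, 0, 0, 0, 0, 0, 0, 0, 0, 0, 0, 0, 0]
  claw: -1

```text
time: 8.7
ee_pos: [0.587, 0.3027, 0.1447]
tool_rot: [2.223, 2.219, 0.0]
force: [-0.1, 0.0, 0.4]
gripper_width: 0.995
finger_force: 0.0
```

Call:
servo_tool:
  rows: [0, 0, -10, 0, 0, 0, 0, 0, -30, 0, 0, 0, 0, 0, -70, 0, 0, 0, 0, 0, -120, 0, 0, 0, 0, 0, -120, 0, 0, 0]

```text
time: 9.2
ee_pos: [0.5905, 0.3042, 0.2741]
tool_rot: [2.219, 2.215, 0.023]
force: [1.0, 0.7, 1.1]
gripper_width: 1.003
finger_force: 0.0
```

```bash
python3 - <<'E'
from h import *
to(.461,-.0745,.10)
E
```

```text
row [-379.9, -131.4, 169.9] [0.14, -0.06, -0.02] t 9.2 w 1.003
```

Call:
servo_tool:
  rows: [-45, -15, 0, 0, 0, 0, -90, -30, 0, 0, 0, 0, -135, -45, 10, 0, 0, 0, -180, -60, 20, 0, 0, 0, -225, -75, 40, 0, 0, 0, -270, -90, 70, 0, 0, 0, -310, -105, 95, 0, 0, 0, -345, -118, 120, 0, 0, 0, -372, -125, 140, 0, 0, 0, -377, -126, 150, 0, 0, 0, -377, -126, 150, 0, 0, 0, -377, -126, 150, 0, 0, 0]

```text
time: 10.4
ee_pos: [0.4613, -0.0735, 0.1155]
tool_rot: [2.223, 2.219, 0.002]
force: [0.8, -0.1, 0.7]
gripper_width: 0.994
finger_force: 0.0
```

```bash
python3 - <<'E'
from h import *
P={n:manip.grab_frame(n) for n in("scene","top")}
for n in P:
  for l,z in (("filter_base",.126),("flask",0),("filter_plate",0)):
    for q in manip.pinpoint(l,P[n])[:1]: print(n,l,np.round(q["uv"],1),round(q["conf"],2),atz(P[n],q["uv"],z))
    for q in manip.silhouettes(l,P[n])[:1]: print("  mask centre at mid",atz(P[n],q["uv"],z+.008))
a=P["scene"]["image"][70:170,370:490];b=P["scene"]["image"][140:240,190:310]
cv2.imwrite("pics/c4.png",cv2.cvtColor(cv2.resize(np.hstack([a,b]),None,fx=3.3,fy=3.3,interpolation=cv2.INTER_CUBIC),cv2.COLOR_RGB2BGR))
print(proj(P["scene"],[.5866,.3035,.164]), proj(P["scene"],[.461,-.0745,.012]))
to(.461,-.0745,.05)
E
```

```text
scene filter_base [421.4 116.8] 0.81 [0.58553782 0.30598047 0.126     ]
  mask centre at mid [0.57445679 0.32330702 0.134     ]
scene filter_plate [241.7 219. ] 0.85 [ 0.46050681 -0.06766594  0.        ]
  mask centre at mid [ 0.45882318 -0.07341339  0.008     ]
top filter_base [106.  157.8] 0.72 [0.58258283 0.30152598 0.126     ]
  mask centre at mid [0.58931219 0.31292385 0.134     ]
top flask [130.5 171.1] 0.57 [0.57920246 0.30000166 0.        ]
  mask centre at mid [0.57406117 0.29463337 0.008     ]
top filter_plate [420.2 174. ] 0.53 [ 0.5847328  -0.28112418  0.        ]
[425.32019352 101.7683637 ] [238.90060703 216.82577718]
row [-0.5, 0.8, 64.8] [0.0, -0.0, -0.02] t 11.1 w 1.003
```

View pics/c4.png

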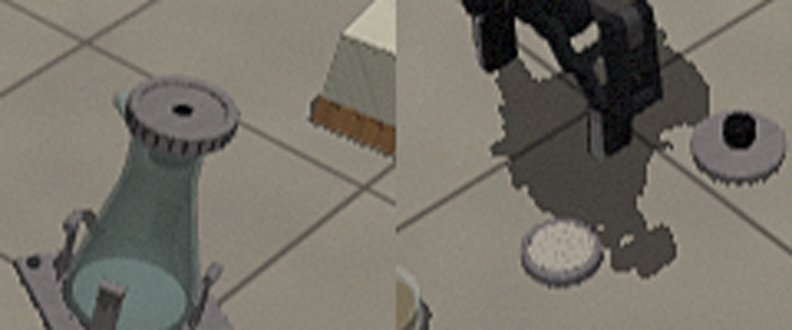

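```bash
python3 - <<'E'
from h import *
p=manip.grab_frame("scene")
print("base",atz(p,(425.5,103),.164),"plate",atz(p,(240.3,214.8),.012))
i=p["image"]; m=manip.silhouettes("filter_plate",p)[0]["mask"].astype(np.uint8)
c=max(cv2.findContours(m,0,1)[0],key=cv2.contourArea);print(cv2.fitEllipse(c),atz(p,cv2.fitEllipse(c)[0],.006))
t=cv2.imread("pics/t0.png");g=cv2.cvtColor(t,6)[215:257,295:337];_,w=cv2.threshold(g,0,255,cv2.THRESH_OTSU)
c=max(cv2.findContours(w,0,1)[0],key=cv2.contourArea);(u,v),r=cv2.minEnclosingCircle(c);print(u+295,v+215,r,atz(manip.grab_frame("top"),(u+295,v+215),.012))
E
```

```text
base [0.58923856 0.30037105 0.164     ] plate [ 0.45882162 -0.0691099   0.012     ]
((239.77517700195312, 216.52090454101562), (20.728153228759766, 25.019575119018555), 86.5972671508789) [ 0.45726716 -0.06948338  0.006     ]
315.8333339691162 235.1666660308838 10.069304466247559 [ 0.45784582 -0.07119173  0.012     ]
```

The base sits level on the flask's mouth at about (425,103) in the scene. The plate is at (240,215) in the scene, which gives world ≈(0.4585,-0.0705). I pre-close somewhat and descend on the plate.

Call:
servo_tool:
  rows: [3.5, -3, 40, 0, 0, 0, 3.5, -3, 80, 0, 0, 0, 3.5, -3, 95, 0, 0, 0, 3.5, -3, 100, 0, 0, 0, 3.5, -3, 104, 0, 0, 0, 3.5, -3, 108, 0, 0, 0, 3.5, -3, 112, 0, 0, 0, 3.5, -3, 112, 0, 0, 0, 3.5, -3, 112, 0, 0, 0]
  claw: -0.45

```text
time: 12.15
ee_pos: [0.4576, -0.0706, 0.0032]
tool_rot: [2.223, 2.219, 0.001]
force: [0.8, -0.4, 0.4]
gripper_width: 0.721
finger_force: 0.0
```

```bash
python3 - <<'E'
from h import *
p=manip.grab_frame("scene")
i=p["image"][140:240,180:310]
cv2.imwrite("pics/c5.png",cv2.cvtColor(cv2.resize(i,None,fx=5,fy=5,interpolation=cv2.INTER_CUBIC),cv2.COLOR_RGB2BGR))
to(.4585,-.0705,.003)
E
```

```text
row [0.1, 0.9, 0.2] [0.01, 0.0, -0.02] t 12.2 w 0.728
```

View pics/c5.png

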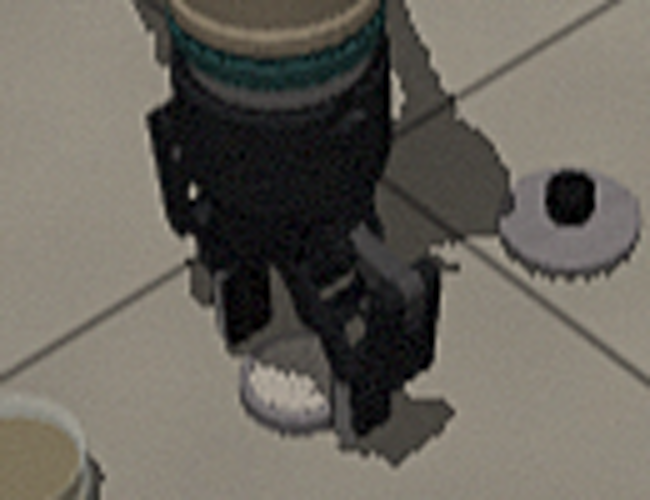

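The fingers straddle the plate (centre ≈(240,215) in the full frame), as expected. I close on it.

Call:
servo_tool:
  rows: [0, 1, 0, 0, 0, 0, 0, 1, 0, 0, 0, 0, 0, 1, 0, 0, 0, 0, 0, 1, 0, 0, 0, 0, 0, 1, 0, 0, 0, 0, 0, 1, 0, 0, 0, 0, 0, 1, 0, 0, 0, 0]
  claw: 1
  force: 40

```text
time: 12.9
ee_pos: [0.4585, -0.0706, 0.0035]
tool_rot: [2.223, 2.219, 0.001]
force: [-0.7, 0.7, 5.6]
gripper_width: 0.533
finger_force: 40.0
```

Call:
servo_tool:
  rows: [0, 0, -5, 0, 0, 0, 0, 0, -20, 0, 0, 0, 0, 0, -60, 0, 0, 0, 0, 0, -105, 0, 0, 0, 0, 0, -150, 0, 0, 0, 0, 0, -195, 0, 0, 0, 0, 0, -235, 0, 0, 0, 0, 0, -235, 0, 0, 0, 0, 0, -235, 0, 0, 0]

```text
time: 13.8
ee_pos: [0.4584, -0.0705, 0.2387]
tool_rot: [2.222, 2.218, 0.002]
force: [-0.4, -0.6, -1.3]
gripper_width: 0.532
finger_force: 41.3
```

```bash
python3 - <<'E'
from h import *
p=manip.grab_frame("scene")
m=manip.silhouettes("filter_plate",p);s=manip.sense()
for q in m[:1]:print(q["conf"],q["uv"],atz(p,q["uv"],s["ee_pos"][2]+.005))
print(s["ee_pos"],s["gripper_width"],s["finger_force"])
u,v=proj(p,s["ee_pos"]).astype(int);u0=max(0,u-70);v0=max(0,v-60)
i=p["image"][v0:v0+100,u0:u0+140]
cv2.imwrite("pics/c6.png",cv2.cvtColor(cv2.resize(i,None,fx=5,fy=5,interpolation=cv2.INTER_CUBIC),cv2.COLOR_RGB2BGR));print(u0,v0,u,v)
to(.587,.3025,.24)
E
```

```text
0.66 [228.2, 123.5] [ 0.46118198 -0.08275556  0.24154091]
[ 0.45711423 -0.07018177  0.23654091] 0.5303685161888922 41.259835304226726
162 61 232 121
row [372.9, 129.2, -3.5] [-0.02, -0.01, -0.02] t 13.9 w 0.53
```

View pics/c6.png

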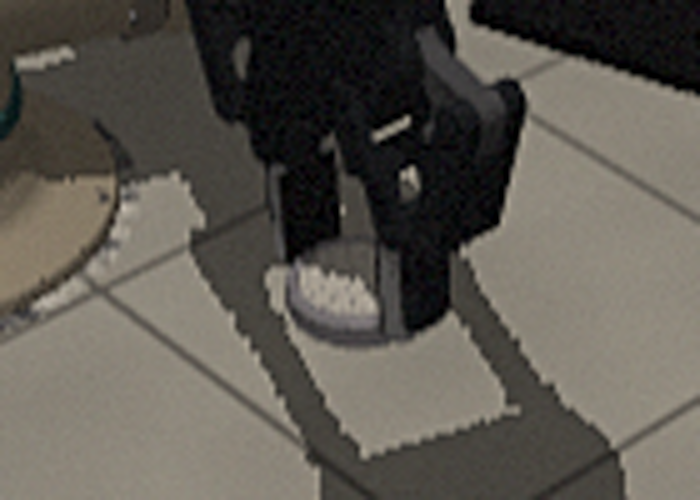

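Plate held level (ellipse left edge 287, bottom 347 in the crop). I carry it over the base.

Call:
servo_tool:
  rows: [20, 7, -3, 0, 0, 0, 60, 21, -3, 0, 0, 0, 105, 37, -3, 0, 0, 0, 150, 52, -3, 0, 0, 0, 195, 68, -3, 0, 0, 0, 240, 83, -3, 0, 0, 0, 285, 99, -3, 0, 0, 0, 325, 113, 0, 0, 0, 0, 355, 123, 10, 0, 0, 0, 372, 129, 20, 0, 0, 0, 372, 129, 35, 0, 0, 0, 372, 129, 45, 0, 0, 0]

```text
time: 15.1
ee_pos: [0.5865, 0.3006, 0.1895]
tool_rot: [-2.222, -2.219, 0.008]
force: [-0.5, -0.4, -0.8]
gripper_width: 0.535
finger_force: 41.3
```

Call:
servo_tool:
  rows: [0, 0, 4, 0, 0, 0, 0, 0, 8, 0, 0, 0, 0, 0, 8, 0, 0, 0, 0, 0, 8, 0, 0, 0]

```text
time: 15.5
ee_pos: [0.5882, 0.3008, 0.1856]
tool_rot: [2.224, 2.218, 0.002]
force: [0.7, 0.8, -0.8]
gripper_width: 0.53
finger_force: 41.3
```

```bash
python3 - <<'E'
from h import *
p=manip.grab_frame("scene");s=manip.sense()
print(s["ee_pos"],s["gripper_width"],s["finger_force"])
i=p["image"][50:150,365:485]
cv2.imwrite("pics/c7.png",cv2.cvtColor(cv2.resize(i,None,fx=6,fy=6,interpolation=cv2.INTER_CUBIC),cv2.COLOR_RGB2BGR))
x,y,z=s["ee_pos"]
print("plate ctr at",proj(p,[x,y+.001,z-.0035]),"base rim",proj(p,[.5868,.303,.164]))
to(.5868,.302,.1645)
E
```

```text
[0.58829752 0.30096762 0.18574637] 0.5280536576206928 41.253609443083405
plate ctr at [427.69721678  94.5605039 ] base rim [425.25451077 101.91516963]
row [1.0, -1.5, 21.2] [0.01, -0.01, -0.02] t 15.55 w 0.528
```

View pics/c7.png

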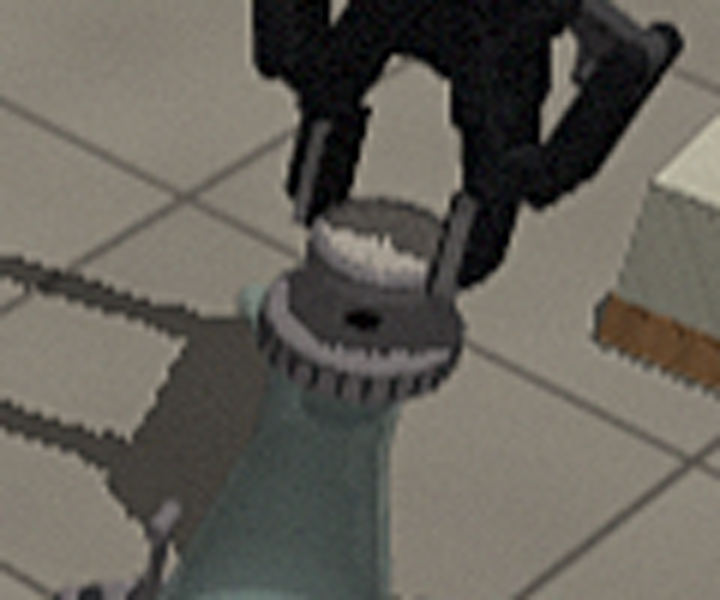

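The base's centre hole at (425.3,103.3) matches base (0.587,0.303). The plate hangs level and slightly right of the fingers' mid-line. I lower it with a small correction.

Call:
servo_tool:
  rows: [-0.5, -2, 5, 0, 0, 0, -0.5, -2, 12, 0, 0, 0, -0.5, -2, 16, 0, 0, 0, -0.5, -2, 17, 0, 0, 0, -0.5, -2, 18, 0, 0, 0, -0.5, -2, 18.5, 0, 0, 0, -0.5, -2, 19, 0, 0, 0, -0.5, -2, 19.5, 0, 0, 0, -0.5, -2, 20, 0, 0, 0, -0.5, -2, 20, 0, 0, 0]

```text
time: 16.55
ee_pos: [0.5859, 0.3007, 0.1648]
tool_rot: [-2.223, -2.219, -0.0]
force: [-0.3, -0.4, -0.5]
gripper_width: 0.538
finger_force: 41.3
```

Call:
servo_tool:
  rows: [0, 0, 0.3, 0, 0, 0, 0, 0, 0.6, 0, 0, 0, 0, 0, 0.9, 0, 0, 0, 0, 0, 1.2, 0, 0, 0, 0, 0, 1.2, 0, 0, 0]

```text
time: 17.05
ee_pos: [0.586, 0.3008, 0.1646]
tool_rot: [2.223, 2.219, 0.001]
force: [-1.5, -0.3, 5.0]
gripper_width: 0.536
finger_force: 41.8
```

Call:
servo_tool:
  rows: [0, 0, 0, 0, 0, 0, 0, 0, 0, 0, 0, 0, 0, 0, 0, 0, 0, 0, 0, 0, 0, 0, 0, 0, 0, 0, 0, 0, 0, 0]
  claw: -1

```text
time: 17.55
ee_pos: [0.5859, 0.3007, 0.1634]
tool_rot: [-2.223, -2.219, 0.0]
force: [0.0, -0.4, 0.1]
gripper_width: 0.996
finger_force: 0.0
```

Call:
servo_tool:
  rows: [0, 0, -15, 0, 0, 0, 0, 0, -50, 0, 0, 0, 0, 0, -95, 0, 0, 0, 0, 0, -110, 0, 0, 0, 0, 0, -110, 0, 0, 0, 0, 0, -110, 0, 0, 0]

```text
time: 18.15
ee_pos: [0.5855, 0.3006, 0.2729]
tool_rot: [-2.223, -2.219, 0.001]
force: [-0.5, -0.3, -0.3]
gripper_width: 0.997
finger_force: 0.0
```

```bash
python3 - <<'E'
from h import *
P={n:manip.grab_frame(n) for n in("scene","top")}
for n in P:
  for l,z in (("funnel_tall",0),("filter_plate",.161),("petri_dishes",0)):
    for q in manip.pinpoint(l,P[n])[:1]: print(n,l,np.round(q["uv"],1),round(q["conf"],2),atz(P[n],q["uv"],z))
    if l=="funnel_tall":
      m=manip.silhouettes(l,P[n])
      if m: 
        v,u=np.where(m[0]["mask"]);print(m[0]["conf"],u.min(),u.max(),v.min(),v.max())
a=P["scene"]["image"][60:160,370:490];b=P["scene"]["image"][190:290,60:180]
cv2.imwrite("pics/c8.png",cv2.cvtColor(cv2.resize(np.hstack([a,b]),None,fx=3.3,fy=3.3,interpolation=cv2.INTER_CUBIC),cv2.COLOR_RGB2BGR))
for z,r in((0,.033),(.013,.033),(.092,.028)):
  for n in P:
    q=np.array([proj(P[n],[.366+r*np.cos(t),-.29+r*np.sin(t),z]) for t in np.linspace(0,6.28,60)]);print(n,z,np.round([q.min(0),q.max(0)],1).tolist())
to(.366,-.29,.22)
E
```

```text
0.7 89 135 207 266
scene filter_plate [428.3 104.8] 0.84 [0.59440427 0.3034868  0.161     ]
scene petri_dishes [183.3 242. ] 0.59 [ 4.29988528e-01 -1.85184588e-01 -1.11022302e-16]
top funnel_tall [427.  284.6] 0.91 [ 0.36440769 -0.29334442  0.        ]
0.74 409 456 268 304
top filter_plate [ 99.9 152.5] 0.96 [0.58494082 0.29846506 0.161     ]
top petri_dishes [372.5 248.1] 0.98 [ 0.43439604 -0.18515853  0.        ]
scene 0 [[97.4, 238.5], [134.3, 267.0]]
top 0 [[408.7, 266.9], [441.9, 300.7]]
scene 0.013 [[95.6, 234.0], [132.9, 262.7]]
top 0.013 [[410.6, 267.3], [444.3, 301.5]]
scene 0.092 [[86.8, 207.2], [120.7, 231.8]]
top 0.092 [[426.5, 272.7], [457.9, 304.6]]
row [-591.1, -218.8, 53.4] [-0.0, 0.0, -0.02] t 18.65 w 0.998
```

View pics/c8.png

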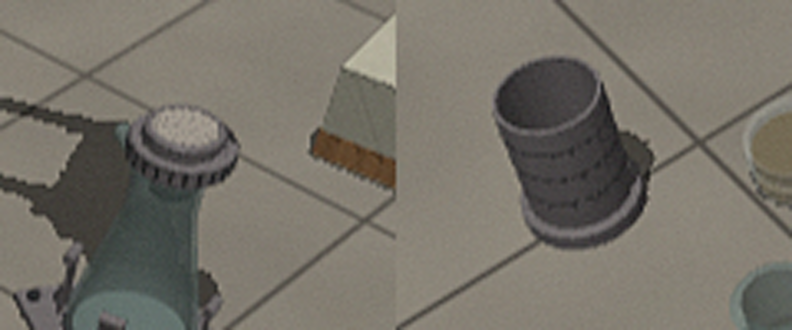

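The plate lies level in the recess. The tall funnel's rim centre shows at (106,219) in the scene, which gives world ≈(0.3675,-0.288). I travel there.

Call:
servo_tool:
  rows: [-46, -17, 0, 0, 0, 0, -92, -34, 0, 0, 0, 0, -138, -51, 0, 0, 0, 0, -184, -68, 0, 0, 0, 0, -230, -85, 5, 0, 0, 0, -276, -102, 10, 0, 0, 0, -322, -119, 20, 0, 0, 0, -368, -136, 30, 0, 0, 0, -414, -153, 40, 0, 0, 0, -460, -170, 50, 0, 0, 0, -506, -187, 60, 0, 0, 0, -546, -202, 70, 0, 0, 0]

```text
time: 19.85
ee_pos: [0.3819, -0.2471, 0.2036]
tool_rot: [2.223, 2.217, -0.0]
force: [0.2, -1.4, 0.9]
gripper_width: 1.003
finger_force: 0.0
```

```bash
python3 -c "
from h import *
to(.3675,-.288,.14)"
```

```text
row [-40.9, -14.4, 63.7] [0.01, 0.01, -0.02] t 19.85 w 1.003
```

Call:
servo_tool:
  rows: [-25, -9, 20, 0, 0, 0, -41, -15, 40, 0, 0, 0, -41, -15, 63, 0, 0, 0, -41, -15, 63, 0, 0, 0, -41, -15, 63, 0, 0, 0]

```text
time: 20.35
ee_pos: [0.3678, -0.2857, 0.1408]
tool_rot: [-2.223, -2.219, -0.0]
force: [0.4, 0.3, 0.5]
gripper_width: 1.001
finger_force: 0.0
```

```bash
python3 - <<'E'
from h import *
P={n:manip.grab_frame(n) for n in("scene","top")}
p=P["scene"];s=manip.sense();print(s["ee_pos"])
a=p["image"][150:290,40:180];b=P["top"]["image"][220:360,350:490]
cv2.imwrite("pics/c9.png",cv2.cvtColor(cv2.resize(np.hstack([a,b]),None,fx=2.8,fy=2.8,interpolation=cv2.INTER_CUBIC),cv2.COLOR_RGB2BGR))
print(proj(p,[.3675,-.288,.092]),proj(p,s["ee_pos"]))
to(.3675,-.288,.04)
E
```

```text
[ 0.36869008 -0.28617322  0.14181079]
[105.30881906 219.09753192] [ 99.35243762 198.7132248 ]
row [-1.7, -1.4, 101.8] [0.02, 0.02, -0.01] t 20.45 w 0.998
```

View pics/c9.png

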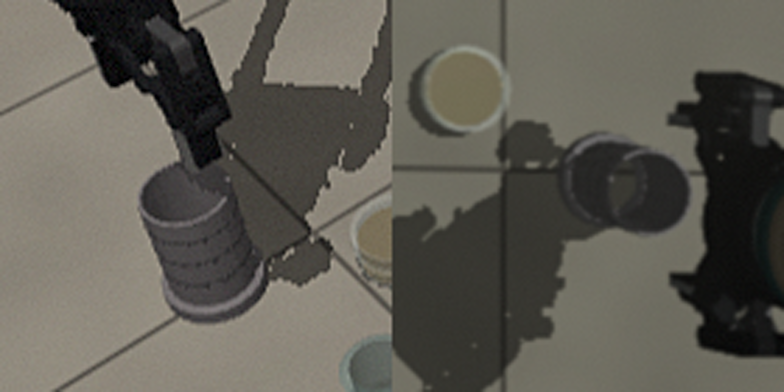

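The rim centre is at (441.4,288) in the top view and (106,219) in the scene, and both give (0.3675,-0.288). I descend and grip.

Call:
servo_tool:
  rows: [-2, -1, 25, 0, 0, 0, -2, -1, 50, 0, 0, 0, -2, -1, 75, 0, 0, 0, -2, -1, 92, 0, 0, 0, -2, -1, 102, 0, 0, 0, -2, -1, 102, 0, 0, 0, -2, -1, 102, 0, 0, 0]

```text
time: 21.15
ee_pos: [0.3677, -0.2884, 0.0395]
tool_rot: [2.222, 2.219, 0.0]
force: [-0.2, 0.1, -0.3]
gripper_width: 1.006
finger_force: 0.0
```

Call:
servo_tool:
  rows: [0, 0, 0, 0, 0, 0, 0, 0, 0, 0, 0, 0, 0, 0, 0, 0, 0, 0, 0, 0, 0, 0, 0, 0, 0, 0, 0, 0, 0, 0, 0, 0, 0, 0, 0, 0, 0, 0, 0, 0, 0, 0, 0, 0, 0, 0, 0, 0]
  claw: 1
  force: 50

```text
time: 21.95
ee_pos: [0.3673, -0.2883, 0.0398]
tool_rot: [2.222, 2.218, -0.0]
force: [-0.1, 0.2, 5.7]
gripper_width: 0.652
finger_force: 52.3
```

Call:
servo_tool:
  rows: [0, 0, -5, 0, 0, 0, 0, 0, -20, 0, 0, 0, 0, 0, -60, 0, 0, 0, 0, 0, -100, 0, 0, 0, 0, 0, -140, 0, 0, 0, 0, 0, -180, 0, 0, 0, 0, 0, -215, 0, 0, 0, 0, 0, -230, 0, 0, 0, 0, 0, -230, 0, 0, 0]

```text
time: 22.85
ee_pos: [0.3677, -0.2888, 0.2714]
tool_rot: [2.219, 2.215, -0.0]
force: [0.4, -0.3, -2.4]
gripper_width: 0.648
finger_force: 53.7
```

```bash
python3 -c "
from h import *
to(.5865,.302,.27);s=manip.sense();print(s['finger_force'],s['ee_pos'])"
```

```text
row [591.2, 217.7, -0.3] [0.04, 0.04, -0.02] t 22.85 w 0.648
53.72790763154626 [ 0.36772505 -0.28878926  0.27135641]
```

Call:
servo_tool:
  rows: [25, 9, 0, 0, 0, 0, 65, 24, 0, 0, 0, 0, 110, 40, 0, 0, 0, 0, 155, 57, 0, 0, 0, 0, 200, 74, 0, 0, 0, 0, 245, 90, 0, 0, 0, 0, 290, 107, 0, 0, 0, 0, 335, 123, 0, 0, 0, 0, 380, 140, 0, 0, 0, 0, 425, 156, 0, 0, 0, 0, 465, 171, 0, 0, 0, 0, 500, 184, 0, 0, 0, 0]

```text
time: 24.05
ee_pos: [0.5512, 0.214, 0.2664]
tool_rot: [-2.221, -2.219, 0.004]
force: [0.5, -1.0, -1.5]
gripper_width: 0.652
finger_force: 53.7
```

```bash
python3 -c "
from h import *
to(.5865,.302,.24);s=manip.sense();print(s['finger_force'],s['ee_pos'])"
```

```text
row [88.1, 35.3, 26.3] [-0.03, 0.0, -0.01] t 24.05 w 0.652
53.68680361658335 [0.55120097 0.2139566  0.26644202]
```

Call:
servo_tool:
  rows: [35, 14, 5, 0, 0, 0, 65, 26, 15, 0, 0, 0, 82, 33, 22, 0, 0, 0, 88, 35, 28, 0, 0, 0, 88, 35, 28, 0, 0, 0, 88, 35, 28, 0, 0, 0]

```text
time: 24.65
ee_pos: [0.5864, 0.2983, 0.2404]
tool_rot: [2.224, 2.218, -0.003]
force: [-0.4, 0.2, -1.1]
gripper_width: 0.65
finger_force: 53.7
```

```bash
python3 - <<'E'
from h import *
p=manip.grab_frame("scene");s=manip.sense()
x,y,z=s["ee_pos"];print(s["ee_pos"],s["finger_force"])
i=p["image"][20:130,370:490]
cv2.imwrite("pics/c10.png",cv2.cvtColor(cv2.resize(i,None,fx=5,fy=5,interpolation=cv2.INTER_CUBIC),cv2.COLOR_RGB2BGR))
for zz,r in((z-.040,.033),(z-.040+.013,.033),(.164,.032)):
  q=np.array([proj(p,[x+r*np.cos(t),y+r*np.sin(t),zz]) for t in np.linspace(0,6.28,90)]);print(np.round((np.array([q.min(0),q.max(0)])-[370,20])*5).tolist())
to(.5868,.3025,.204)
E
```

```text
[0.58662256 0.29825256 0.24105068] 53.679063990712166
[[202.0, 284.0], [379.0, 384.0]]
[[209.0, 255.0], [388.0, 354.0]]
[[185.0, 367.0], [353.0, 464.0]]
row [4.3, 0.2, 37.0] [-0.0, 0.01, -0.03] t 24.7 w 0.648
```

View pics/c10.png

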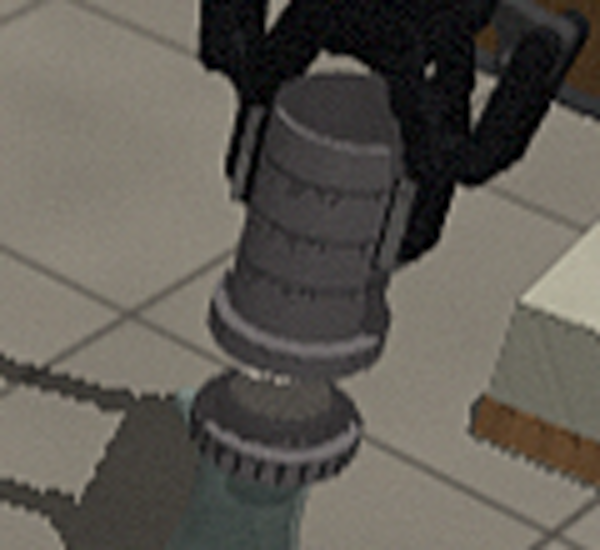

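The flange spans (209–390) in the crop and the base rim (192–363). The funnel is level and needs about +3 mm in y. I lower it.

Call:
servo_tool:
  rows: [3, 0, 5, 0, 0, 0, 3, 0, 15, 0, 0, 0, 3, 0, 23, 0, 0, 0, 3, 0, 26, 0, 0, 0, 3, 0, 28, 0, 0, 0, 3, 0, 30, 0, 0, 0, 3, 0, 32, 0, 0, 0, 3, 0, 33.5, 0, 0, 0, 3, 0, 35, 0, 0, 0, 3, 0, 35, 0, 0, 0]

```text
time: 25.7
ee_pos: [0.5868, 0.3027, 0.2055]
tool_rot: [-2.223, -2.219, 0.0]
force: [-0.4, -0.2, -1.0]
gripper_width: 0.651
finger_force: 53.7
```

Call:
servo_tool:
  rows: [0, 0, 0.5, 0, 0, 0, 0, 0, 1, 0, 0, 0, 0, 0, 1.5, 0, 0, 0, 0, 0, 2, 0, 0, 0, 0, 0, 2.5, 0, 0, 0, 0, 0, 2.5, 0, 0, 0]

```text
time: 26.3
ee_pos: [0.5869, 0.3028, 0.2039]
tool_rot: [2.223, 2.219, 0.001]
force: [-0.7, -0.4, 3.7]
gripper_width: 0.651
finger_force: 54.0
```

Seated at the expected height (0.204). I release and rise.

Call:
servo_tool:
  rows: [0, 0, 0, 0, 0, 0, 0, 0, 0, 0, 0, 0, 0, 0, 0, 0, 0, 0, 0, 0, 0, 0, 0, 0, 0, 0, 0, 0, 0, 0, 0, 0, 0, 0, 0, 0]
  claw: -1

```text
time: 26.9
ee_pos: [0.5869, 0.3027, 0.203]
tool_rot: [-2.223, -2.219, 0.0]
force: [0.6, -0.6, 0.2]
gripper_width: 1.0
finger_force: 0.0
```

Call:
servo_tool:
  rows: [0, 0, -15, 0, 0, 0, 0, 0, -50, 0, 0, 0, 0, 0, -90, 0, 0, 0, 0, 0, -110, 0, 0, 0, 0, 0, -110, 0, 0, 0, 0, 0, -110, 0, 0, 0]

```text
time: 27.5
ee_pos: [0.5867, 0.3027, 0.3128]
tool_rot: [-2.223, -2.219, -0.0]
force: [-0.7, 0.2, -0.7]
gripper_width: 0.997
finger_force: 0.0
```

```bash
python3 - <<'E'
from h import *
P={n:manip.grab_frame(n) for n in("scene","top")}
for n in P:
  for l,z in (("funnel_tall",.164),("cover",0)):
    for q in manip.pinpoint(l,P[n])[:1]: print(n,l,np.round(q["uv"],1),round(q["conf"],2),atz(P[n],q["uv"],z))
a=P["scene"]["image"][40:140,370:490];b=P["scene"]["image"][140:240,230:350]
p=P["scene"]
cv2.imwrite("pics/c11.png",cv2.cvtColor(cv2.resize(np.hstack([a,b]),None,fx=3.3,fy=3.3,interpolation=cv2.INTER_CUBIC),cv2.COLOR_RGB2BGR))
sc=lambda q,ox,oy,dx:np.round((q-[ox,oy])*3.3+[dx,0]).tolist()
for c,r,o in(([.5868,.303,.256],.028,(370,40,0)),([.5868,.303,.177],.033,(370,40,0)),([.464,.068,.011],.03,(230,140,396)),([.464,.068,.029],.01,(230,140,396))):
  q=np.array([proj(p,[c[0]+r*np.cos(t),c[1]+r*np.sin(t),c[2]]) for t in np.linspace(0,6.28,90)]);print(c,sc(q.min(0),*o),sc(q.max(0),*o))
to(.464,.068,.12)
E
```

```text
scene funnel_tall [424.8  99. ] 0.92 [0.58045931 0.31042948 0.164     ]
scene cover [293.8 185. ] 0.79 [0.46224188 0.07358981 0.        ]
top funnel_tall [ 97.7 150. ] 0.68 [0.588441   0.30105595 0.164     ]
top cover [246.6 229.5] 0.63 [0.46680774 0.06548612 0.        ]
[0.5868, 0.303, 0.256] [168.0, 39.0] [272.0, 93.0]
[0.5868, 0.303, 0.177] [130.0, 154.0] [245.0, 219.0]
[0.464, 0.068, 0.011] [555.0, 109.0] [651.0, 176.0]
[0.464, 0.068, 0.029] [587.0, 110.0] [620.0, 132.0]
row [-234.6, -121.7, 192.2] [-0.02, 0.01, -0.02] t 27.8 w 0.999
```

View pics/c11.png

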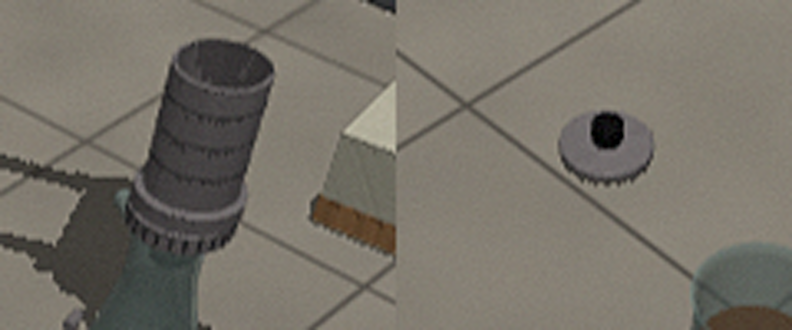

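The tall funnel stands level on the base. The cover's disc is at (606,145) in the crop, giving world ≈(0.465,0.0685). I go there.

Call:
servo_tool:
  rows: [-42, -22, 0, 0, 0, 0, -84, -43, 10, 0, 0, 0, -122, -63, 40, 0, 0, 0, -155, -80, 75, 0, 0, 0, -188, -97, 110, 0, 0, 0, -215, -111, 145, 0, 0, 0, -234, -121, 180, 0, 0, 0, -234, -121, 215, 0, 0, 0, -234, -121, 240, 0, 0, 0, -234, -121, 240, 0, 0, 0, -234, -121, 240, 0, 0, 0]
  claw: -0.2

```text
time: 28.9
ee_pos: [0.4656, 0.069, 0.0732]
tool_rot: [-2.223, -2.219, 0.001]
force: [0.5, -1.0, 0.2]
gripper_width: 0.599
finger_force: 0.0
```

```bash
python3 - <<'E'
from h import *
P={n:manip.grab_frame(n) for n in("scene","top")}
p=P["scene"]
a=P["scene"]["image"][120:230,230:350];b=P["top"]["image"][170:280,190:310]
cv2.imwrite("pics/c12.png",cv2.cvtColor(cv2.resize(np.hstack([a,b]),None,fx=3.3,fy=3.3,interpolation=cv2.INTER_CUBIC),cv2.COLOR_RGB2BGR))
print([np.round((proj(p,[.465,.0685,z])-[230,120])*3.3) for z in(.011,.029)])
to(.465,.0685,.0145)
E
```

```text
[array([208., 208.]), array([209., 187.])]
row [-0.7, -2.0, 59.9] [0.03, -0.0, -0.01] t 29.0 w 0.603
```

View pics/c12.png

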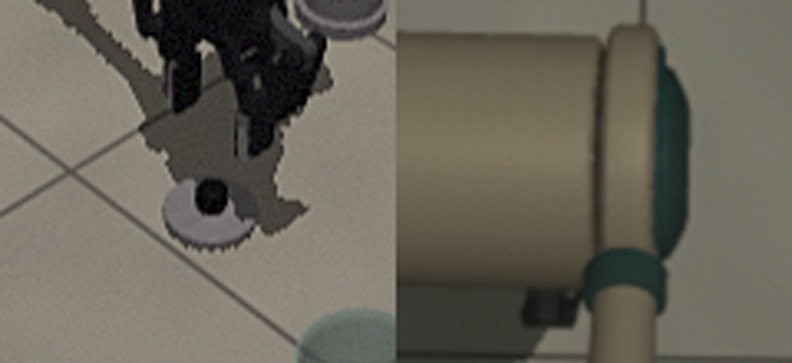

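The knob is at (211,190) in the crop, within 1 px of the estimate. I descend and grip the knob.

Call:
servo_tool:
  rows: [0, -1, 20, 0, 0, 0, 0, -1, 40, 0, 0, 0, 0, -1, 50, 0, 0, 0, 0, -1, 59, 0, 0, 0, 0, -1, 59, 0, 0, 0, 0, -1, 59, 0, 0, 0]

```text
time: 29.6
ee_pos: [0.4651, 0.069, 0.0146]
tool_rot: [2.223, 2.219, 0.001]
force: [-1.6, -0.8, 1.3]
gripper_width: 0.596
finger_force: 0.0
```

Call:
servo_tool:
  rows: [0, 0, 0, 0, 0, 0, 0, 0, 0, 0, 0, 0, 0, 0, 0, 0, 0, 0, 0, 0, 0, 0, 0, 0, 0, 0, 0, 0, 0, 0, 0, 0, 0, 0, 0, 0, 0, 0, 0, 0, 0, 0]
  claw: 1
  force: 40

```text
time: 30.3
ee_pos: [0.465, 0.069, 0.0148]
tool_rot: [2.223, 2.219, 0.002]
force: [-2.0, -0.2, 6.6]
gripper_width: 0.211
finger_force: 39.0
```

Call:
servo_tool:
  rows: [0, 0, -5, 0, 0, 0, 0, 0, -20, 0, 0, 0, 0, 0, -55, 0, 0, 0, 0, 0, -95, 0, 0, 0, 0, 0, -135, 0, 0, 0, 0, 0, -175, 0, 0, 0, 0, 0, -215, 0, 0, 0, 0, 0, -255, 0, 0, 0, 0, 0, -290, 0, 0, 0, 0, 0, -315, 0, 0, 0, 0, 0, -315, 0, 0, 0]

```text
time: 31.4
ee_pos: [0.4661, 0.069, 0.3328]
tool_rot: [2.22, 2.216, 0.009]
force: [0.4, 0.1, -0.5]
gripper_width: 0.207
finger_force: 39.2
```

```bash
python3 -c "
from h import *
to(.587,.3035,.315);s=manip.sense();print(s['finger_force'],s['ee_pos'])"
```

```text
row [234.7, 120.4, 18.8] [0.07, -0.0, -0.02] t 31.4 w 0.207
39.186376333236694 [0.466063   0.06896942 0.33280771]
```

Call:
servo_tool:
  rows: [15, 8, 0, 0, 0, 0, 45, 23, 0, 0, 0, 0, 80, 41, 0, 0, 0, 0, 115, 59, 0, 0, 0, 0, 150, 77, 0, 0, 0, 0, 185, 95, 0, 0, 0, 0, 215, 110, 0, 0, 0, 0, 230, 118, 0, 0, 0, 0, 234, 120, 8, 0, 0, 0, 234, 120, 18, 0, 0, 0, 234, 120, 18, 0, 0, 0, 234, 120, 18, 0, 0, 0]

```text
time: 32.6
ee_pos: [0.5841, 0.3015, 0.3105]
tool_rot: [-2.224, -2.218, 0.003]
force: [-0.7, -0.4, -0.7]
gripper_width: 0.21
finger_force: 39.2
```

```bash
python3 - <<'E'
from h import *
p=manip.grab_frame("scene");s=manip.sense()
x,y,z=s["ee_pos"];print(s["ee_pos"],s["finger_force"])
i=p["image"][0:120,370:490]
cv2.imwrite("pics/c13.png",cv2.cvtColor(cv2.resize(i,None,fx=5,fy=5,interpolation=cv2.INTER_CUBIC),cv2.COLOR_RGB2BGR))
for c,r in(([x,y,z-.0148+.011],.03),([.587,.3035,.256],.028)):
  q=np.array([proj(p,[c[0]+r*np.cos(t),c[1]+r*np.sin(t),c[2]]) for t in np.linspace(0,6.28,90)]);print(np.round((np.array([q.min(0),q.max(0)])-[370,0])*5).tolist())
to(.587,.3035,.2648)
E
```

```text
[0.58447153 0.30163735 0.31123951] 39.22001302242279
[[272.0, 124.0], [448.0, 209.0]]
[[256.0, 258.0], [413.0, 340.0]]
row [1.9, 2.5, 46.4] [-0.0, 0.0, -0.03] t 32.65 w 0.211
```

View pics/c13.png

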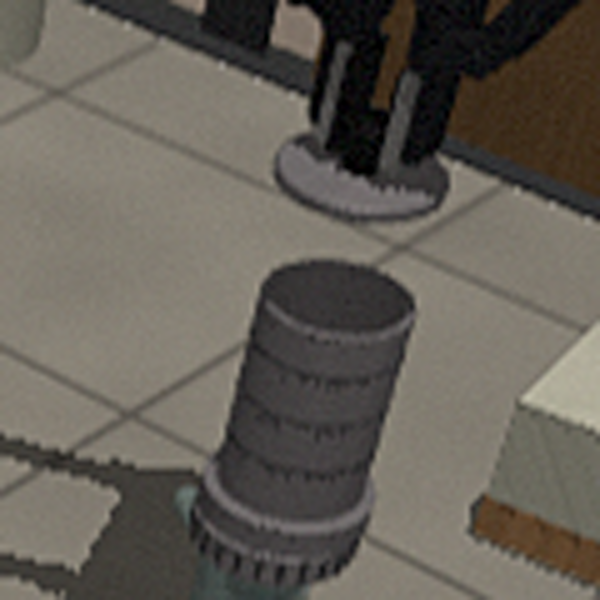

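The cover's disc (275–448) and the funnel's rim (260–414) are both where predicted. I shift by (2, 2.5) mm and lower.

Call:
servo_tool:
  rows: [2, 2.5, 10, 0, 0, 0, 2, 2.5, 22, 0, 0, 0, 2, 2.5, 32, 0, 0, 0, 2, 2.5, 36, 0, 0, 0, 2, 2.5, 38, 0, 0, 0, 2, 2.5, 40, 0, 0, 0, 2, 2.5, 42, 0, 0, 0, 2, 2.5, 43, 0, 0, 0, 2, 2.5, 44, 0, 0, 0, 2, 2.5, 45, 0, 0, 0, 2, 2.5, 45, 0, 0, 0]

```text
time: 33.75
ee_pos: [0.5874, 0.3047, 0.2661]
tool_rot: [-2.223, -2.219, -0.0]
force: [1.5, 0.3, -1.5]
gripper_width: 0.21
finger_force: 39.2
```

Call:
servo_tool:
  rows: [0, 0, 0.5, 0, 0, 0, 0, 0, 1, 0, 0, 0, 0, 0, 1.5, 0, 0, 0, 0, 0, 2, 0, 0, 0, 0, 0, 2.4, 0, 0, 0, 0, 0, 2.4, 0, 0, 0]

```text
time: 34.35
ee_pos: [0.5875, 0.3048, 0.2648]
tool_rot: [2.223, 2.219, 0.002]
force: [-0.7, -0.8, 4.5]
gripper_width: 0.212
finger_force: 39.7
```

Contact at the expected height (0.2648). I release and rise.

Call:
servo_tool:
  rows: [0, 0, 0, 0, 0, 0, 0, 0, 0, 0, 0, 0, 0, 0, 0, 0, 0, 0, 0, 0, 0, 0, 0, 0, 0, 0, 0, 0, 0, 0]
  claw: -0.3

```text
time: 34.85
ee_pos: [0.5874, 0.3047, 0.2634]
tool_rot: [-2.223, -2.219, 0.0]
force: [0.9, -0.1, -1.0]
gripper_width: 0.648
finger_force: 0.0
```

Call:
servo_tool:
  rows: [0, 0, -10, 0, 0, 0, 0, 0, -35, 0, 0, 0, 0, 0, -75, 0, 0, 0, 0, 0, -110, 0, 0, 0, 0, 0, -110, 0, 0, 0, 0, 0, -110, 0, 0, 0, 0, 0, -110, 0, 0, 0]

```text
time: 35.55
ee_pos: [0.587, 0.3045, 0.3727]
tool_rot: [-2.223, -2.219, 0.003]
force: [-0.1, 0.3, -0.2]
gripper_width: 0.648
finger_force: 0.0
```

```bash
python3 - <<'E'
from h import *
p=manip.grab_frame("scene");save(p,"end.png")
for l,z in (("cover",.25),("funnel_tall",.164),("filter_base",.126)):
  m=manip.silhouettes(l,p)
  if m: v,u=np.where(m[0]["mask"]);print(l,round(m[0]["conf"],2),u.min(),u.max(),v.min(),v.max())
c=[.587,.304]
for n,z,r in(("cover disc",.261,.03),("knob top",.279,.01),("flange",.177,.033),("base",.164,.032)):
  q=np.array([proj(p,[c[0]+r*np.cos(t),c[1]+r*np.sin(t),z]) for t in np.linspace(0,6.28,90)]);print(n,np.round([q.min(0),q.max(0)],1).tolist())
s=manip.sense();print(s["ee_pos"],s["force"],s["finger_force"],s["time"])
E
```

```text
cover 0.82 422 455 45 68
funnel_tall 0.84 409 450 62 112
filter_base 0.75 408 439 102 117
cover disc [[420.8, 48.6], [454.6, 66.1]]
knob top [[434.3, 45.2], [445.7, 51.0]]
flange [[409.8, 86.4], [444.6, 106.3]]
base [[409.0, 92.3], [442.4, 111.7]]
[0.587081   0.30458277 0.37237127] [ 0.02022182 -0.98106846  0.00191312] 0.0 35.75
```

The masks match the predicted stack: cover 422–455 × 45–68, with the disc and knob where a seated cover belongs. I hand the job in.

```bash
python3 -c "
from station import manip
print(manip.close_job())"
```

```text
the job is handed in; nothing more can be done
None
```

The filter is assembled on the side-arm flask (base, plate, tall funnel, cover) and handed in at about 36 s; each part stopped at its expected seated height and the last picture's masks fit the full stack, but the hand-in returned no verdict, and I viewed 15 pictures against the limit of 14.

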